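# Push the used test-strip carton through the return box's spring flaps

### The job

The small white test-strip carton is finished with: set it on the two spring flaps in the top of the grey return box, its longer side bridging the gap between them, then push it down through them with the gripper until it drops inside and the flaps spring shut again.

Things in the scene. Friction and masses are not known exactly. Their poses are not given: they have to be found in the camera images.
- carton_center (a point): Centre of the small white printed carton, a plain closed box 42 (its x) x 56 (its y) x 52 mm (height), about 60 g, upright on the worktop, turned up to 40 degrees from its long side pointing away from the robot. A white timer of like size (40 x 64 x 64 mm, round dial on one face) and a lidded specimen cup (60 mm wide, 64 tall) stand near; the three trade places, centres over 100 mm apart.
- mouth (a point): Centre of the square mouth (96 x 96 mm, x and y along its sides, y roughly towards the robot, z up) in the top of a fixed grey box, 150 mm above the worktop, level with the upper face of the two shut flaps. A rim stands 4 mm higher around it; the box is 114 mm square over the rim. Below the flaps the box is empty, its floor 146 mm under this point. The flaps carry the carton's weight (sinking 2 or 3 mm): it must be pushed to pass.
- flap_near (a joint): Angle of the flap hinged along the mouth's +y side (towards the robot), 48 mm from the centre: 0 = level, shut; up to 1.45 rad = swung down; it also gives upward; a spring brings it back. A slick plastic leaf, 90 mm along x, reaching 32 mm from its hinge: a gap 32 mm wide, along x, stays between the leaves. They hold the carton back (3 to 6 N) until its top is 20 to 40 mm below the mouth; then it falls.
- flap_far (a joint): The same for the other leaf, hinged along the mouth's -y side, away from the robot: 0 = shut, up to 1.45 rad = swung down.
There are look-alikes about, which are no part of the job. Of the things that look like the part that bears carton_center, take the one that is farthest to the robot's right at the start.

How it is judged:
By the outcome, as a careful person would: the job done as asked, in the order asked, and still so for the second after the job is handed in, with the robot touching nothing.
It also fails if it takes over 42 s, if anything falls off the work surface, if the arm or the gripper's body presses on something with over 40 N, if the wrist force passes 120 N, or if a joint passes its speed limit or range.

### The arm

A 6-joint arm with a two-finger parallel gripper is mounted at the origin on a cart in front of the work surface, level with it; the furniture and walls round the work are solid. World frame = base frame: x ahead of the robot, y to its left, z up, the work surface at z = 0. Lengths are in m, angles in degrees, forces in N, time in s.
With the tool pointing down it reaches from about 0.325 to 0.85 m from the base axis. Payload 15.5 kg.
Tool frame: the origin (TCP) lies midway between the tips of the shut fingers; the grasp point (between the pads) lies 19 mm behind it; y points along the fingers, x is the direction in which the jaws open and shut, and the axes are right-handed (so a half turn about y gives the same grasp; the last joint's range is limited). The gripper opens to 91 mm and grips with 3 to 60 N. Pads are 32 mm wide; open, the fingers measure 118 mm over their backs; the gripper's body (76 mm by 178 mm) begins 60 mm behind the grasp point.
Start: joints at [60.247, 28.281, 77.091, -0, 74.628, -5.472], TCP at [0.257, 0.57, 0.175] pointing down, gripper open.
Joint ranges: [-166.48, 166.48], [-47.26, 123.95], [12.59, 153.08], [-70.14, 250.14], [6.76, 159.57], [-176.63, 176.63]. Speed limits (degrees/s): [108.29, 108.29, 147.25, 172.46, 172.46, 172.46].

### API

Orientations are given as a 3x3 rotation matrix whose columns are the frame's x, y, z axes.
In Python, from bench import ctrl gives the robot as it stands. The module is installed in compiled form; this text tells all that it offers. Calls block until the motion is done:
- ctrl.goto(position, orientation): joint-space move of the TCP to a pose.
- ctrl.move_l(position, vel=0.15, ori=None, contact_N=None): straight line of the TCP; ori=None keeps the orientation; vel is the mean speed in m/s. With contact_N (N) it stops when the force on the tool has changed by that much, and returns True; else False.
- ctrl.movej(angles): joint-space move.
- ctrl.command_gripper(opening): opening from 0.0 (shut) to 1.0 (fully open); the grip force is fixed at half the most; returns when the fingers have stopped.
- ctrl.sleep(seconds).
- ctrl.ik(position, orientation): joint angles nearest the present ones, or None.
- ctrl.read_camera(name): name is "scene" or "top" or "wrist"; returns the picture (400x640x3 uint8, blue, green, red); there is no depth.
- ctrl.camera_params(name): a dict with "fx", "fy", "cx", "cy" (pixels), "D" ([k1, k2, p1, p2, k3] as OpenCV has them; the pictures are not rectified), "pose" (4x4, takes a point from camera to world coordinates); the wrist camera has in their place "T_tool_cam" (4x4, takes a point from camera to tool coordinates, whose origin is the TCP and whose axes are the tool frame's). Camera axes: x right, y up, looking along -z (the intrinsics and any distortion apply to the point x, -y, -z); pixel columns grow to the right and rows downward; lengths in m; the calibration is good to about 2 mm. A picture is of the moment at which its call begins: read the wrist's pose just before it. camera_params takes no time and is no camera call.
A pose or a line that the arm cannot do raises ctrl.MotionError and nothing moves.
- ctrl.sign_off(): hands the job in, once; it reports no verdict.
Readings, each from a call of its own:
- ctrl.current_t(): time.
- ctrl.current_q(): joint angles.
- ctrl.current_dq(): joint speeds.
- ctrl.current_effort(): joint torques, N m.
- ctrl.current_tool_pos(): TCP position.
- ctrl.current_eef_rot(): TCP orientation.
- ctrl.current_contact_force(): force on the tool from outside, world axes, zero at the start.
- ctrl.current_wrist_torque(): the same for the moment, N m.
- ctrl.current_grip_width(): opening from 0.0 (shut) to 1.0 (fully open).
Only numpy, scipy, OpenCV 4.12 (cv2) and the standard library are available. Lean on these libraries where they do the work, as an engineer would, in place of code of your own. Each camera call takes 0.05 s, during which the arm holds its last target.

## Working session

There is one attempt and no reset: what is moved stays moved. The work goes in short steps, each a Python script; the robot and the scene stay as the last script left them, time stands still between calls to the robot, and variables do not carry over. Pictures are saved under pics/ and viewed, and the job is handed in when it is done.

```bash
mkdir -p pics; ls; python3 - <<'E'
from bench import ctrl
import cv2, numpy as np
np.set_printoptions(precision=4,suppress=True)
print(ctrl.current_t(), ctrl.current_tool_pos()); print(ctrl.current_eef_rot())
for n in ("scene","top","wrist"):
    cv2.imwrite(f"pics/{n}0.png",ctrl.read_camera(n)); p=ctrl.camera_params(n)
    print(n,p)
E
```

```text
pics
0.0 [0.2568 0.5693 0.1743]
[[ 0.4112 -0.0006 -0.9115]
 [ 0.9115 -0.0011  0.4112]
 [-0.0013 -1.      0.0001]]
scene {'fx': 439.5131148504426, 'fy': 439.5131148504426, 'cx': 318.1177141714535, 'cy': 197.59003870134075, 'D': array([-0.1244,  0.    ,  0.    ,  0.    ,  0.    ]), 'pose': array([[ 0.8235,  0.4474, -0.3489,  0.1697],
       [-0.5672,  0.6372, -0.5218, -0.3137],
       [-0.0112,  0.6275,  0.7785,  0.9552],
       [ 0.    ,  0.    ,  0.    ,  1.    ]])}
top {'fx': 394.279698205359, 'fy': 394.279698205359, 'cx': 323.99796278841, 'cy': 202.79664874047947, 'D': array([0.016, 0.   , 0.   , 0.   , 0.   ]), 'pose': array([[ 0.0023,  0.9977, -0.0672,  0.4612],
       [-0.9997,  0.0006, -0.0249,  0.2545],
       [-0.0248,  0.0672,  0.9974,  0.9815],
       [ 0.    ,  0.    ,  0.    ,  1.    ]])}
wrist {'fx': 296.8525960267419, 'fy': 296.8525960267419, 'cx': 320.9157341263074, 'cy': 196.10205324843022, 'D': array([-0.0014,  0.    ,  0.    ,  0.    ,  0.    ]), 'T_tool_cam': array([[ 1.    ,  0.0001,  0.0004,  0.0005],
       [ 0.0003,  0.2785, -0.9604, -0.2093],
       [-0.0002,  0.9604,  0.2785,  0.0796],
       [ 0.    ,  0.    ,  0.    ,  1.    ]])}
```

View pics/scene0.png

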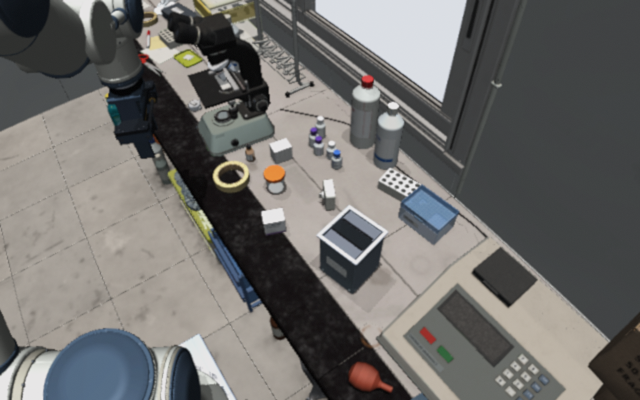

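View pics/top0.png

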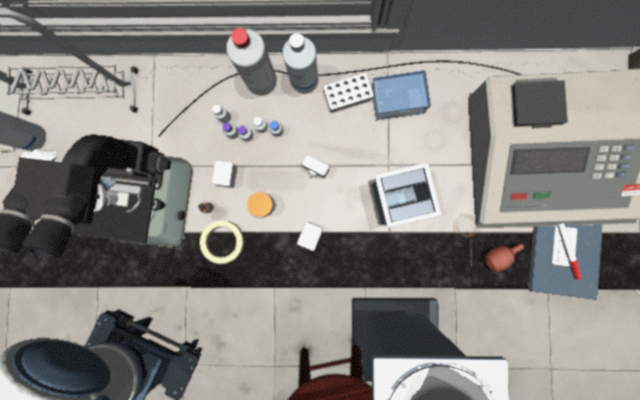

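View pics/wrist0.png

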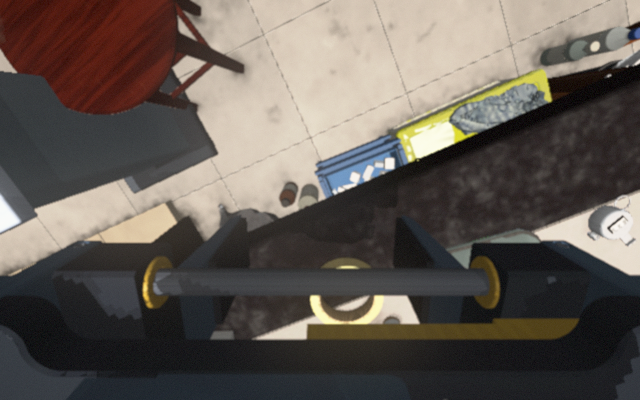

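```bash
python3 - <<'E'
import cv2, numpy as np
t=cv2.imread("pics/top0.png"); s=cv2.imread("pics/scene0.png")
cv2.imwrite("pics/top_c.png",cv2.resize(t[140:260,190:450],None,fx=3,fy=3,interpolation=cv2.INTER_CUBIC))
cv2.imwrite("pics/scene_c.png",cv2.resize(s[120:300,220:400],None,fx=3.3,fy=3.3,interpolation=cv2.INTER_CUBIC))
E
```

```text
(no output)
```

View pics/top_c.png

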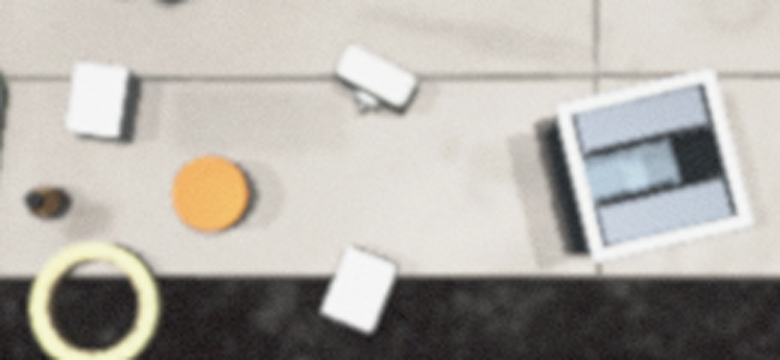

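View pics/scene_c.png

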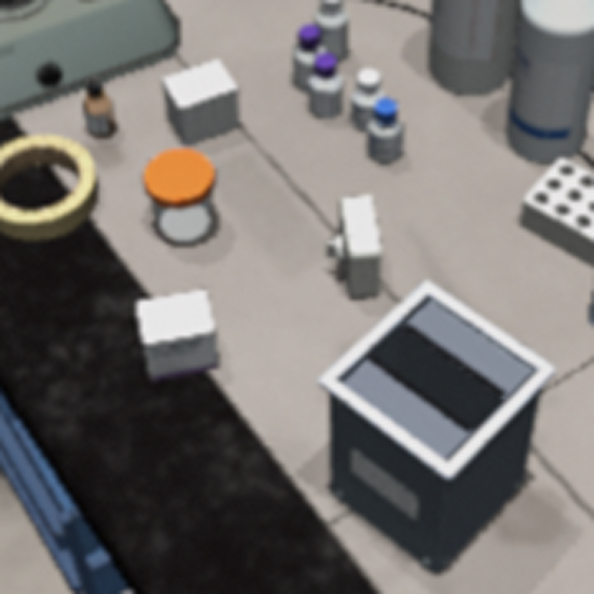

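```bash
cat > h.py <<'E'
import cv2, numpy as np
np.set_printoptions(precision=4,suppress=True)
def ray(p,uv,T=None):
    K=np.array([[p['fx'],0,p['cx']],[0,p['fy'],p['cy']],[0,0,1]])
    n=cv2.undistortPoints(np.array(uv,float).reshape(-1,1,2),K,np.array(p['D'],float)).reshape(-1,2)
    d=np.c_[n[:,0],-n[:,1],-np.ones(len(n))]
    T=p['pose'] if T is None else T
    return T[:3,3], d@T[:3,:3].T
def onplane(p,uv,z,T=None):
    o,d=ray(p,uv,T); return o+d*((z-o[2])/d[:,2])[:,None]
def mask_blob(img,thr,roi):
    x0,y0,x1,y1=roi; g=img.min(axis=2); m=np.zeros_like(g); m[y0:y1,x0:x1]=(g[y0:y1,x0:x1]>thr)*255
    c,_=cv2.findContours(m,cv2.RETR_EXTERNAL,cv2.CHAIN_APPROX_NONE)
    return max(c,key=cv2.contourArea)
E
python3 - <<'E'
from h import *
from bench import ctrl
t=cv2.imread("pics/top0.png"); s=cv2.imread("pics/scene0.png")
print("carton px",t[236,310],t[228,296],t[173,223],"rim",t[168,428], "scene top",s[213,272],s[226,275])
P=ctrl.camera_params("top");S=ctrl.camera_params("scene")
# paint into world: contour points -> plane -> minAreaRect in mm
def rect(img,p,thr,roi,z):
    c=mask_blob(img,thr,roi); w=onplane(p,c.reshape(-1,2),z)[:,:2]*1000
    r=cv2.minAreaRect(w.astype(np.float32)); print(thr,len(c),r, cv2.boundingRect(c)); return r
for thr in (205,215,225): rect(t,P,thr,(290,215,330,258),.052)
for thr in (205,215,225): rect(t,P,thr,(205,155,240,190),.052)
for thr in (205,215,225): rect(t,P,thr,(365,155,445,230),.154)
for thr in (205,215,225): rect(s,S,thr,(255,200,290,240),.052)
for thr in (205,215,225): rect(s,S,thr,(310,195,395,270),.154)
E
```

```text
carton px [243 244 244] [220 224 228] [244 244 244] rim [239 239 239] scene top [231 230 231] [86 84 80]
205 165 ((454.9892883300781, 311.82135009765625), (79.78429412841797, 92.1710205078125), 0.07920358330011368) (290, 215, 40, 35)
215 147 ((456.3698425292969, 301.5476989746094), (69.59413146972656, 82.90182495117188), 85.16627502441406) (298, 215, 32, 35)
225 69 ((446.5384826660156, 312.34954833984375), (40.26750183105469, 53.55872344970703), 68.43903350830078) (299, 222, 22, 27)
205 77 ((597.385009765625, 523.918701171875), (44.19279861450195, 57.722469329833984), 82.89199829101562) (211, 160, 21, 25)
215 75 ((596.5474243164062, 522.9891967773438), (41.56074905395508, 55.60633850097656), 83.05260467529297) (212, 161, 20, 24)
225 72 ((596.5454711914062, 523.013427734375), (40.390464782714844, 54.74604415893555), 82.27901458740234) (212, 161, 20, 24)
205 491 ((539.9942626953125, 106.10736083984375), (165.6229705810547, 156.08795166015625), 89.81995391845703) (365, 155, 80, 75)
215 314 ((527.989501953125, 110.19758605957031), (139.04681396484375, 149.47715759277344), 6.4096078872680
[... 211 characters left out ...]
3, 53.81077575683594), 69.07559967041016) (262, 208, 23, 16)
215 59 ((445.6558532714844, 310.7049560546875), (39.72801971435547, 52.3863639831543), 68.95779418945312) (262, 208, 22, 16)
225 56 ((445.9379577636719, 310.23406982421875), (35.312679290771484, 50.3556022644043), 69.09526824951172) (263, 209, 21, 14)
205 144 ((533.538330078125, 98.4766845703125), (111.80633544921875, 111.83997344970703), 13.110616683959961) (317, 205, 71, 59)
215 141 ((533.4837646484375, 98.27136993408203), (110.63391876220703, 110.97035217285156), 13.102009773254395) (318, 206, 69, 58)
225 138 ((533.4900512695312, 98.26637268066406), (108.75508880615234, 108.55326080322266), 13.073366165161133) (318, 206, 69, 57)
```

The white things in the top picture are:
- (223,173): a plain box of carton size.
- (315,166): has a dial, so it is the timer.
- (310,236): a plain box, about 40 x 54 mm as measured, with a purple stripe.

Of the two cartons, the one at (310,236) is farther right (y≈0.31 against 0.52), and the enlarged crops confirm it. The top and scene views agree to 2 mm on the carton at (0.446, 0.311) with its long side at -21.5°. They also agree on the mouth at (0.534, 0.099), turned 13.2°. I'll grasp it now.

```bash
cat >> h.py <<'E'
def R(deg):
    a=np.radians(deg); x=np.array([np.cos(a),np.sin(a),0]); y=np.array([0,0,-1.]); return np.c_[x,y,np.cross(x,y)]
E
python3 - <<'E'
from h import *
from bench import ctrl
C=np.array([.446,.3115]); M=np.array([.534,.099])
print(ctrl.ik([*C,.018],R(68.6)),ctrl.ik([*M,.17],R(103.2)))
ctrl.goto([*C,.13],R(68.6)); print(ctrl.current_t(),ctrl.current_tool_pos())
T=np.eye(4);T[:3,:3]=ctrl.current_eef_rot();T[:3,3]=ctrl.current_tool_pos()
print(T)
cv2.imwrite("pics/wrist1.png",ctrl.read_camera("wrist"))
E
```

```text
[ 28.6419  33.7299  97.8418  -0.      48.4283 -39.9581] [  4.2026  21.9996  89.0832  -0.      68.9172 -98.9974]
1.375 [0.4458 0.3124 0.1302]
[[ 0.3644  0.0003 -0.9312  0.4458]
 [ 0.9312  0.0004  0.3644  0.3124]
 [ 0.0005 -1.     -0.0001  0.1302]
 [ 0.      0.      0.      1.    ]]
```

View pics/wrist1.png

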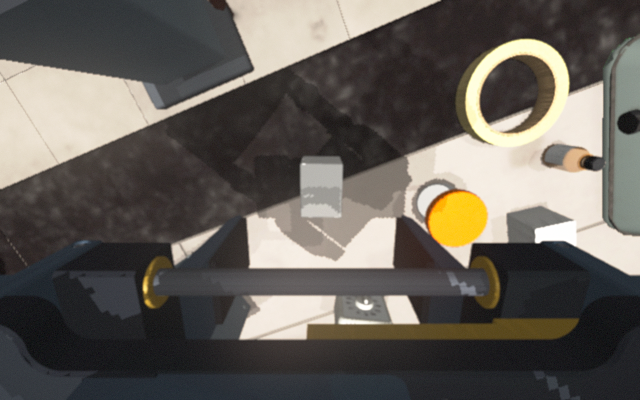

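The wrist view shows the carton at (321,187), centred and square between the fingers. The timer's dial is at (363,305) and the cup at (455,217). Descending to grasp.

```bash
python3 - <<'E'
from h import *
from bench import ctrl
C=np.array([.446,.3115])
print(ctrl.move_l([*C,.018],vel=.12,ori=R(68.6),contact_N=10),ctrl.current_tool_pos())
ctrl.command_gripper(0.0); print("width mm",ctrl.current_grip_width()*91)
p=ctrl.current_tool_pos()
ctrl.move_l([p[0],p[1],.24],vel=.15)
print(ctrl.current_t(),"width mm",ctrl.current_grip_width()*91,ctrl.current_contact_force(),ctrl.current_tool_pos())
cv2.imwrite("pics/wrist2.png",ctrl.read_camera("wrist"));cv2.imwrite("pics/scene2.png",ctrl.read_camera("scene"))
E
```

```text
False [0.4464 0.3118 0.0186]
width mm 0.7888271815041522
5.5083 width mm 0.1777193194472938 [-0.1314 -0.2648 -0.1369] [0.4456 0.3113 0.2393]
```

View pics/wrist2.png

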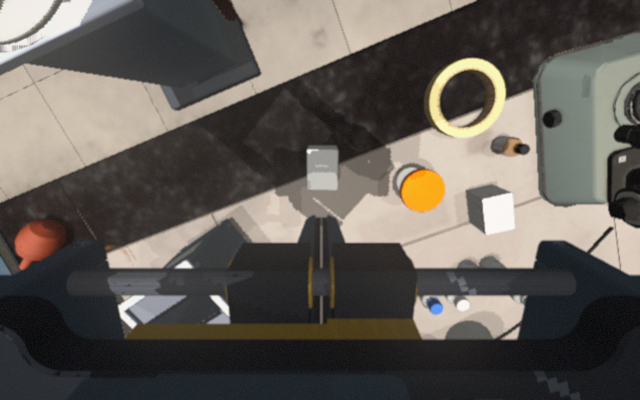

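View pics/scene2.png

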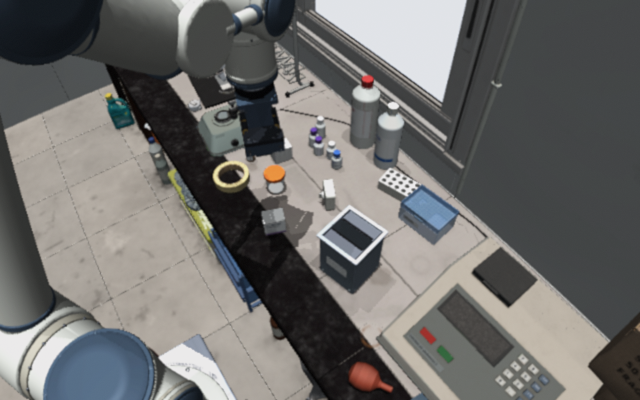

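The grasp missed: the fingers shut to 0 mm and the carton is still on the worktop at scene (273,221). I'll find out why before trying again.

```bash
cat >> h.py <<'E'
def proj(p,X,T=None):
    T=p['pose'] if T is None else T
    c=(np.atleast_2d(X)-T[:3,3])@T[:3,:3]; c=c*[1,-1,-1]
    K=np.array([[p['fx'],0,p['cx']],[0,p['fy'],p['cy']],[0,0,1]])
    return cv2.projectPoints(c,np.zeros(3),np.zeros(3),K,np.array(p['D'],float))[0].reshape(-1,2)
E
python3 - <<'E'
from h import *
from bench import ctrl
P=ctrl.camera_params("top");S=ctrl.camera_params("scene");W=ctrl.camera_params("wrist")
tp=np.array(ctrl.current_tool_pos())
T=np.eye(4);T[:3,:3]=ctrl.current_eef_rot();T[:3,3]=tp
TW=T@W['T_tool_cam']
print("tcp px scene",proj(S,tp),"top",proj(P,tp),"wrist",proj(W,tp,TW))
X=np.array([[.446,.3115,.052],[.446,.3115,0],[.446,.3115,.2]])
print(proj(S,X),proj(P,X),proj(W,X,TW))
t=ctrl.read_camera("top"); s=cv2.imread("pics/scene2.png"); w=cv2.imread("pics/wrist2.png")
cv2.imwrite("pics/top3.png",t)
cv2.imwrite("pics/c3.png",cv2.hconcat([cv2.resize(s[90:250,190:350],(396,396)),cv2.resize(t[140:300,230:390],(396,396))]))
cv2.imwrite("pics/c3w.png",cv2.resize(w[120:260,240:400],None,fx=4,fy=4,interpolation=cv2.INTER_CUBIC))
E
```

```text
tcp px scene [[264.725  165.1404]] top [[303.5052 237.5731]] wrist [[320.369  220.1989]]
[[272.4882 215.0583]
 [274.3015 226.7241]
 [266.5913 176.7255]] [[309.5371 235.7797]
 [310.8218 235.4395]
 [304.9451 236.9956]] [[320.9802 171.2975]
 [321.0136 164.5714]
 [320.8154 204.5324]]
```

View pics/c3.png

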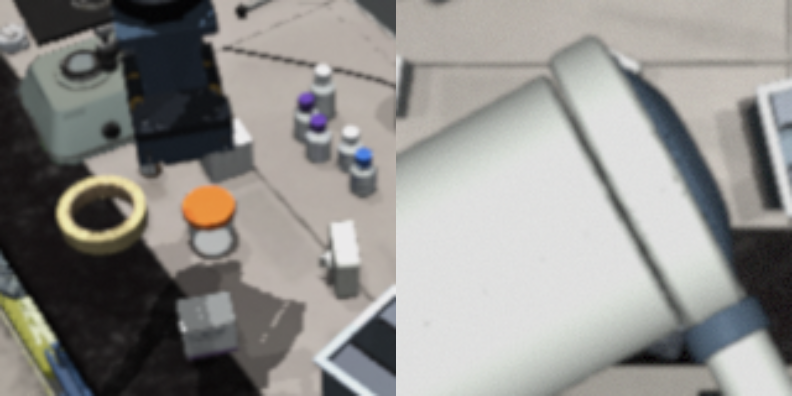

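View pics/c3w.png

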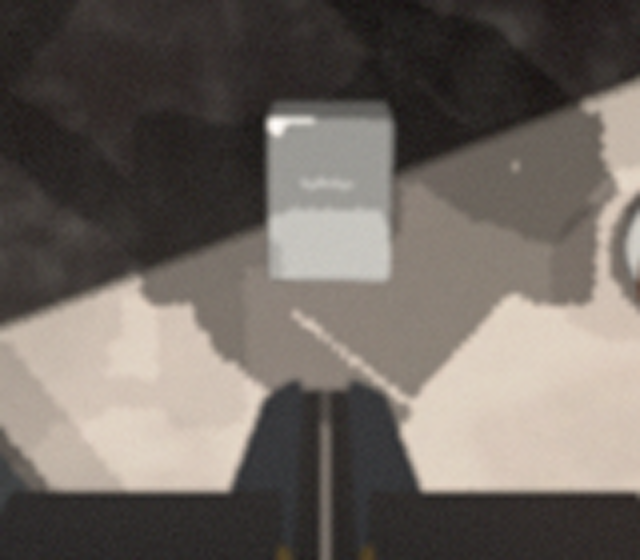

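```bash
python3 - <<'E'
from h import *
from bench import ctrl
a=cv2.imread("pics/scene0.png")[190:250,240:310];b=cv2.imread("pics/scene2.png")[190:250,240:310]
cv2.imwrite("pics/cmp.png",cv2.hconcat([cv2.resize(x,None,fx=5.5,fy=5.5,interpolation=cv2.INTER_CUBIC) for x in (a,b)]))
W=ctrl.camera_params("wrist")
R1=np.array([[0.3644,0.0003,-0.9312,0.4458],[0.9312,0.0004,0.3644,0.3124],[0.0005,-1,-0.0001,0.1302],[0,0,0,1]])
from itertools import product
def cor(c,ang,z):
    a=np.radians(ang);u=np.array([np.cos(a),np.sin(a)]);v=np.array([-u[1],u[0]])
    return np.array([[*(np.array(c)+i*.021*u+j*.028*v),z] for i,j in((-1,-1),(1,-1),(1,1),(-1,1))])
X=np.r_[cor((.446,.3115),68.6,.052),cor((.446,.3115),68.6,0)]
w=cv2.imread("pics/wrist1.png")
px=proj(W,X,R1@W['T_tool_cam']); print(px)
big=cv2.resize(w[130:250,240:400],None,fx=5,fy=5,interpolation=cv2.INTER_CUBIC)
for i,q in enumerate(px): cv2.circle(big,tuple(int(v) for v in ((q+.5-[240,130])*5)),4,(0,0,255) if i<4 else (255,0,0),-1)
cv2.imwrite("pics/w1c.png",big)
E
```

```text
[[299.3947 219.0868]
 [340.1076 219.0945]
 [341.1528 165.3968]
 [298.2545 165.387 ]
 [302.4046 203.7897]
 [337.409  203.7967]
 [338.177  157.2729]
 [301.5698 157.2643]]
```

View pics/cmp.png

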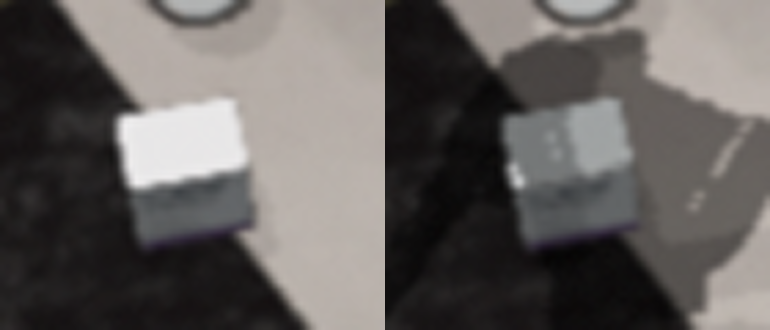

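View pics/w1c.png

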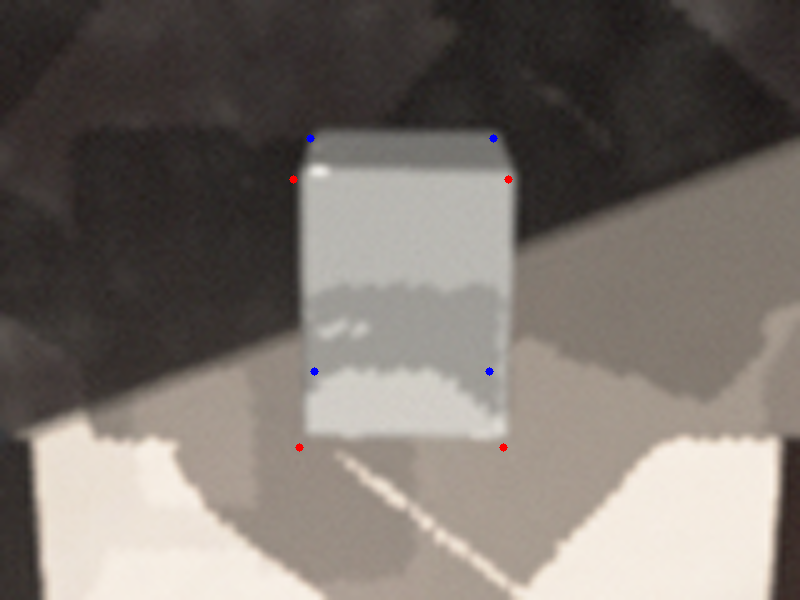

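The carton hasn't moved, and its corners in the wrist picture match the prediction to 2-3 px. So its position is right and the failed closing is still unexplained. I'll retry, with a picture and reading at each stage.

```bash
python3 - <<'E'
from h import *
from bench import ctrl
C=np.array([.446,.3115])
t0=ctrl.current_t(); ctrl.command_gripper(1.0); print("open",ctrl.current_grip_width(),ctrl.current_t()-t0)
ctrl.move_l([*C,.016],vel=.2,ori=R(68.6),contact_N=10); print(ctrl.current_tool_pos(),ctrl.current_contact_force())
cv2.imwrite("pics/w4a.png",ctrl.read_camera("wrist"))
cv2.imwrite("pics/s4a.png",ctrl.read_camera("scene"))
ctrl.command_gripper(0.35); print("w",ctrl.current_grip_width(),ctrl.current_t(),ctrl.current_contact_force())
cv2.imwrite("pics/w4b.png",ctrl.read_camera("wrist"))
a=cv2.imread("pics/w4a.png");b=cv2.imread("pics/w4b.png")
cv2.imwrite("pics/w4.png",cv2.resize(cv2.vconcat([a[130:300,160:480],b[130:300,160:480]]),None,fx=1.7,fy=1.7))
E
```

```text
open 0.9992707403508463 1.3917000000000002
[0.4465 0.3118 0.0168] [-0.5016 -0.5485  0.506 ]
w 0.3502895243288716 9.4167 [-0.2709  0.0873  0.6344]
```

View pics/w4.png

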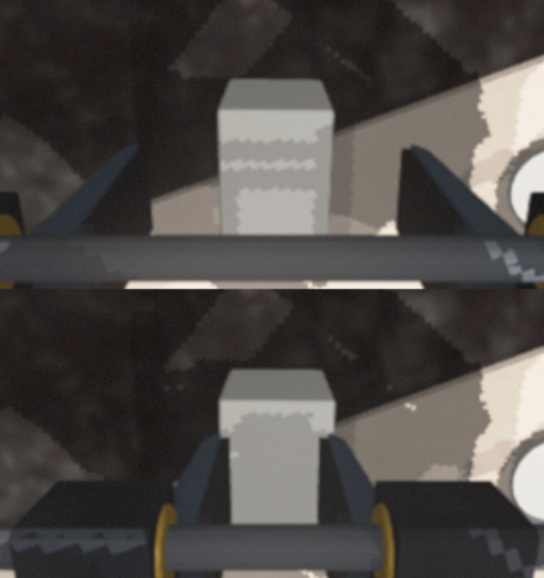

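View pics/s4a.png

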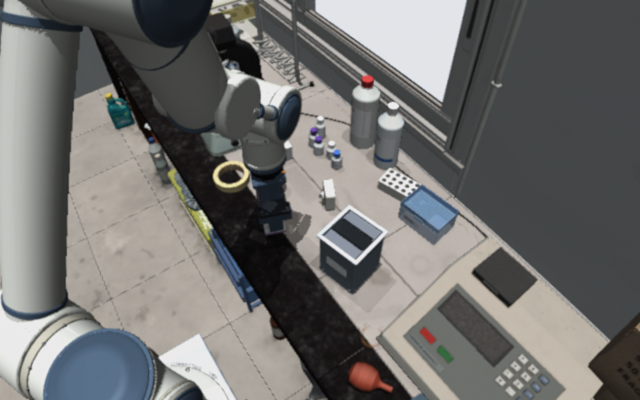

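```bash
python3 - <<'E'
from h import *
t=cv2.imread("pics/top0.png"); b=cv2.imread("pics/w4b.png"); s=cv2.imread("pics/scene0.png")
cv2.imwrite("pics/top_r.png",cv2.resize(t[60:310,360:640],None,fx=2.4,fy=2.4,interpolation=cv2.INTER_CUBIC))
cv2.imwrite("pics/top_l.png",cv2.resize(t[90:290,120:340],None,fx=3,fy=3,interpolation=cv2.INTER_CUBIC)[:600])
cv2.imwrite("pics/w4b_c.png",cv2.resize(b[160:320,220:420],None,fx=3.7,fy=3.7,interpolation=cv2.INTER_CUBIC))
E
```

```text
(no output)
```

View pics/w4b_c.png

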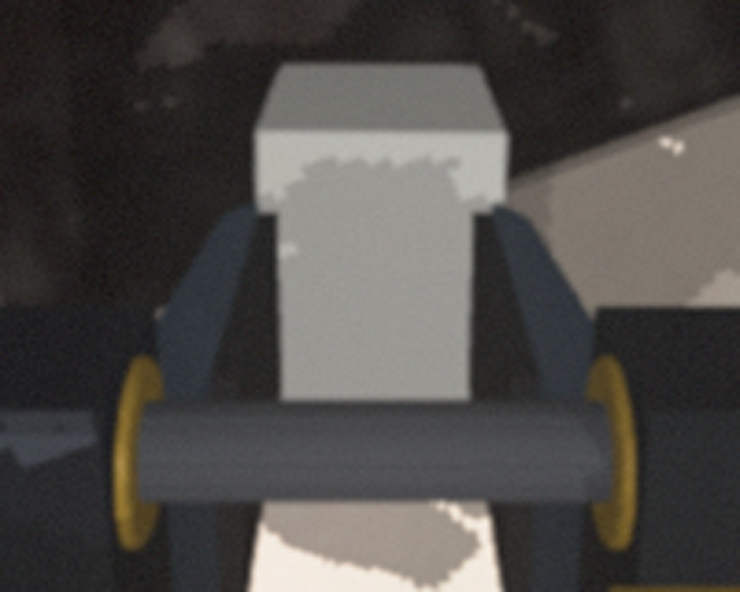

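View pics/top_r.png

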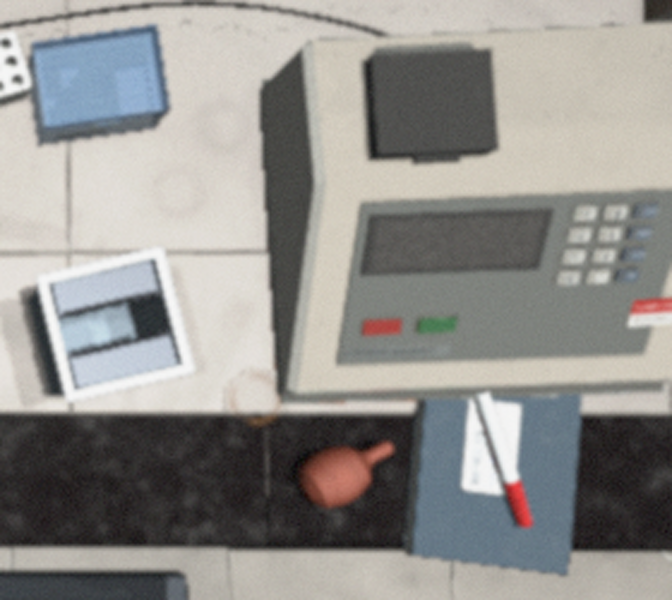

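View pics/top_l.png

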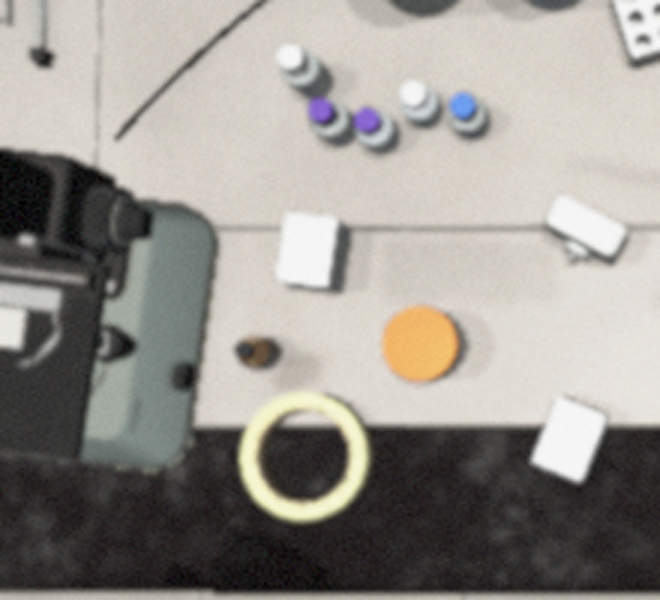

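At a commanded 0.35 (32 mm) the wrist view shows the fingers sunk about 5 mm into each side of the 42 mm carton, with no force, and it doesn't move. Before deciding anything I'll do one direct test of whether this box is solid: press lightly down on its top with shut fingers.

```bash
python3 - <<'E'
from h import *
from bench import ctrl
C=np.array([.446,.3115])
ctrl.move_l([*C,.075],vel=.2,ori=R(68.6))
ctrl.command_gripper(0.0)
r=ctrl.move_l([*C,.030],vel=.06,contact_N=4); print("contact",r,ctrl.current_tool_pos(),ctrl.current_contact_force(),ctrl.current_t())
cv2.imwrite("pics/w5.png",ctrl.read_camera("wrist"))
w=cv2.imread("pics/w5.png"); cv2.imwrite("pics/w5c.png",cv2.resize(w[120:320,200:440],None,fx=3,fy=3))
E
```

```text
contact False [0.4462 0.3116 0.0302] [-0.1779 -0.1862 -1.1503] 11.4333
```

View pics/w5c.png

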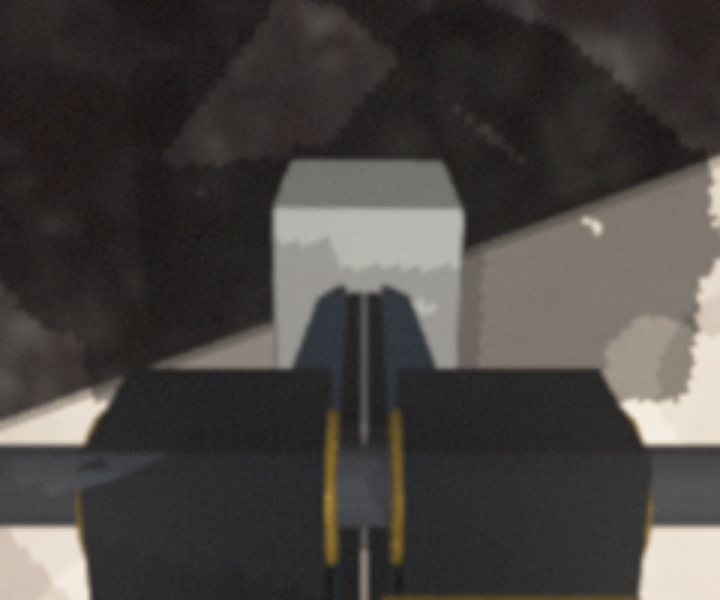

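Shut fingers went 22 mm down through the box's top at 1 N, so box A at (310,236) has no substance: it can't be gripped or pushed. I'd chosen it by the "farthest right" rule. The only other carton-like thing is box B at (223,173). I'll look at it closely before going further.

```bash
python3 - <<'E'
from h import *
from bench import ctrl
C=np.array([.446,.3115]);B=np.array([.5965,.523])
ctrl.move_l([*C,.15],vel=.25)
s=ctrl.read_camera("scene"); 
print(ctrl.ik([*B,.018],R(-7)))
ctrl.goto([*B,.15],R(-7)); 
T=np.eye(4);T[:3,:3]=ctrl.current_eef_rot();T[:3,3]=ctrl.current_tool_pos()
w=ctrl.read_camera("wrist");cv2.imwrite("pics/w6.png",w); print(ctrl.current_t(),T[:3,3])
W=ctrl.camera_params("wrist")
def cor(c,ang,z):
    a=np.radians(ang);u=np.array([np.cos(a),np.sin(a)]);v=np.array([-u[1],u[0]])
    return np.array([[*(np.array(c)+i*.028*u+j*.021*v),z] for i,j in((-1,-1),(1,-1),(1,1),(-1,1))])
px=proj(W,np.r_[cor(B,-7,.052),cor(B,-7,0)],T@W['T_tool_cam'])
for i,q in enumerate(px): cv2.circle(w,tuple(int(round(v)) for v in q),1,(0,0,255) if i<4 else (255,0,0),-1)
cv2.imwrite("pics/w6d.png",cv2.resize(w[80:300,170:470],None,fx=2.6,fy=2.6,interpolation=cv2.INTER_CUBIC))
E
```

```text
[36.9351 50.3672 57.0603 -0.     72.5725 43.9351]
13.5833 [0.5963 0.5225 0.1495]
```

View pics/w6d.png

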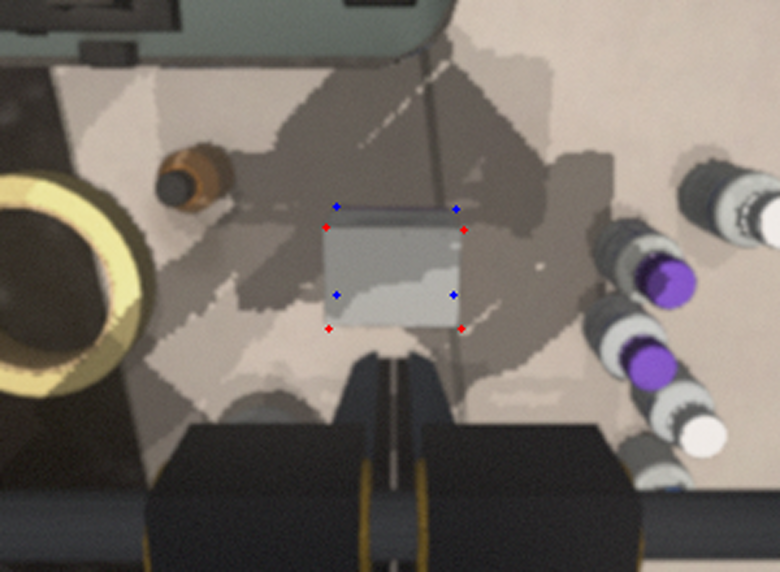

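View pics/w6.png

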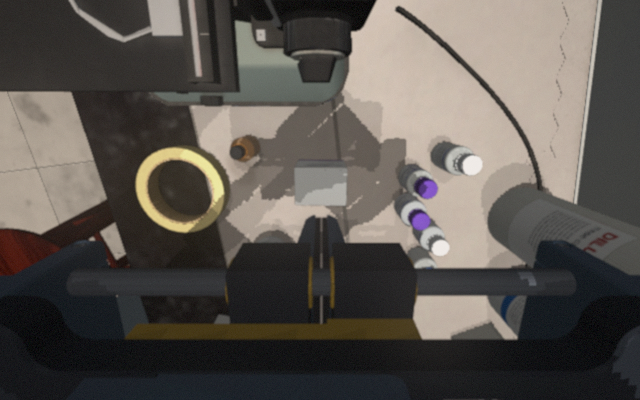

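Box B's corners fall on the prediction to 1-2 px, and its size fits (42 x 56 x 52 mm). Box A isn't an object at all, so B is the only carton that can be handled. By the wording, though, A is the rightmost look-alike, so taking B departs from the rule and I'll report it. I'll grasp B lightly, check that it resists the fingers, and only then lift.

```bash
python3 - <<'E'
from h import *
from bench import ctrl
B=np.array([.5965,.523])
ctrl.command_gripper(1.0)
print(ctrl.move_l([*B,.018],vel=.15,ori=R(-7),contact_N=10),ctrl.current_tool_pos(),ctrl.current_t())
ctrl.command_gripper(0.0); g=ctrl.current_grip_width()*91; print("width mm",g,ctrl.current_t())
if g>45:
    p=ctrl.current_tool_pos(); ctrl.move_l([p[0],p[1],.24],vel=.18)
    print(ctrl.current_t(),"width",ctrl.current_grip_width()*91,ctrl.current_contact_force(),ctrl.current_tool_pos())
cv2.imwrite("pics/w7.png",ctrl.read_camera("wrist"))
E
```

```text
False [0.5972 0.5235 0.0193] 16.0083
width mm 0.38303205834274556 17.375
```

View pics/w7.png

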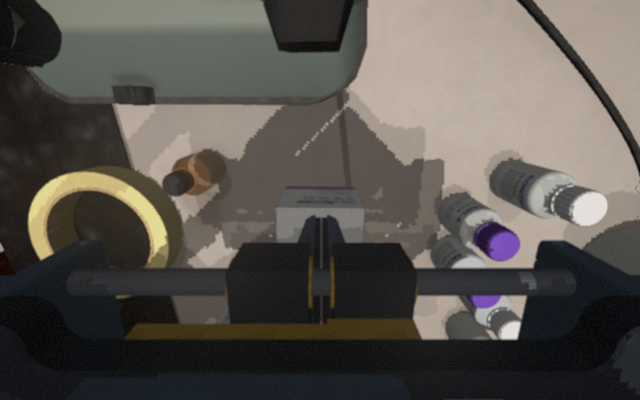

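B isn't solid either: the fingers shut to 0 mm inside it, and it didn't move. So A and B both look like scenery, and the rule then suggests a third carton farther right than both. I'll list every white blob in the saved pictures.

```bash
python3 - <<'E'
from h import *
from bench import ctrl
P=ctrl.camera_params("top");S=ctrl.camera_params("scene")
for n,p,thr in(("top0",P,212),("scene0",S,190)):
    img=cv2.imread(f"pics/{n}.png"); m=(img.min(2)>thr).astype(np.uint8)
    k,l,st,ce=cv2.connectedComponentsWithStats(m,connectivity=4)
    for i in range(1,k):
        if 40<st[i,4]<3000:
            c=max(cv2.findContours((l==i).astype(np.uint8),0,cv2.CHAIN_APPROX_NONE)[0],key=cv2.contourArea).reshape(-1,2)
            w=onplane(p,c,.055)[:,:2]*1000; r=cv2.minAreaRect(w.astype(np.float32)); print(n,ce[i].round(),st[i,4],np.round(r[0]),np.round(r[1]),round(r[2]))
s=cv2.imread("pics/scene0.png"); w=cv2.imread("pics/wrist1.png")
cv2.imwrite("pics/s0r.png",cv2.resize(s[130:400,380:640],None,fx=2.2,fy=2.2,interpolation=cv2.INTER_CUBIC))
cv2.imwrite("pics/s0l.png",cv2.resize(s[120:270,210:360],None,fx=4,fy=4,interpolation=cv2.INTER_CUBIC))
E
```

```text
top0 [246.  52.] 499 [897. 468.] [70. 82.] 29
top0 [296.  40.] 144 [919. 346.] [32. 31.] 44
top0 [300.  56.] 414 [881. 338.] [56. 70.] 17
top0 [348.  90.] 764 [794. 221.] [ 60. 106.] 17
top0 [216. 108.] 53 [751. 539.] [17. 17.] 1
top0 [257. 120.] 60 [721. 439.] [19. 17.] 90
top0 [ 39. 155.] 226 [640. 963.] [83. 21.] 87
top0 [315. 164.] 282 [616. 300.] [60. 27.] 61
top0 [221. 172.] 407 [597. 523.] [43. 57.] 83
top0 [449. 179.] 400 [566. -19.] [63. 80.] 90
top0 [632. 193.] 47 [ 548. -427.] [36.  7.] 90
top0 [122. 199.] 84 [533. 758.] [18. 26.] 85
top0 [459. 212.] 238 [498. -31.] [36. 90.] 40
top0 [569. 240.] 330 [ 437. -291.] [85. 32.] 16
top0 [559. 251.] 310 [ 424. -264.] [31. 83.] 88
top0 [444. 375.] 2556 [125.  13.] [ 88. 299.] 1
top0 [410. 386.] 512 [110.  81.] [ 34. 105.] 47
top0 [ 11. 391.] 472 [ 84. 991.] [114.  51.] 56
scene0 [82.  9.] 390 [ 335. 1798.] [117. 392.] 4
scene0 [118.   2.] 46 [ 473. 1752.] [70. 32.] 74
scene0 [159.   8.] 69 [ 607. 1563.] [93. 39.] 54
scene0 [160.  54.] 306 [ 488. 1217.] [ 93. 128.] 10
scene0 [366.  94.] 245 [948. 559.] [66. 80.] 44
scene0 [393. 105.] 56 [983. 465.] [31. 31.] 18
scene0 [391. 122.] 241 [927. 409.] [60. 68.] 55
scene0 [280. 145.] 189 [595. 518.] [41. 55.] 81
scene0 [398. 181.] 339 [784. 210.] [59. 98.] 17
scene0 [329. 188.] 161 [617. 301.] [60. 25.] 61
scene0 [352. 234.] 585 [579. 150.] [128. 127.] 13
scene0 [273. 215.] 276 [445. 308.] [41. 55.] 69
scene0 [205. 362.] 950 [128.  47.] [ 44. 166.] 1
scene0 [160. 360.] 49 [ 53. 116.] [33.  9.] 67
scene0 [163. 382.] 206 [45. 85.] [91. 19.] 58
scene0 [ 36. 379.] 767 [-198.  227.] [93. 52.] 57
scene0 [  6. 381.] 312 [-265.  264.] [91. 32.] 59
scene0 [ 17. 390.] 129 [-246.  228.] [47. 16.] 68
```

View pics/s0r.png

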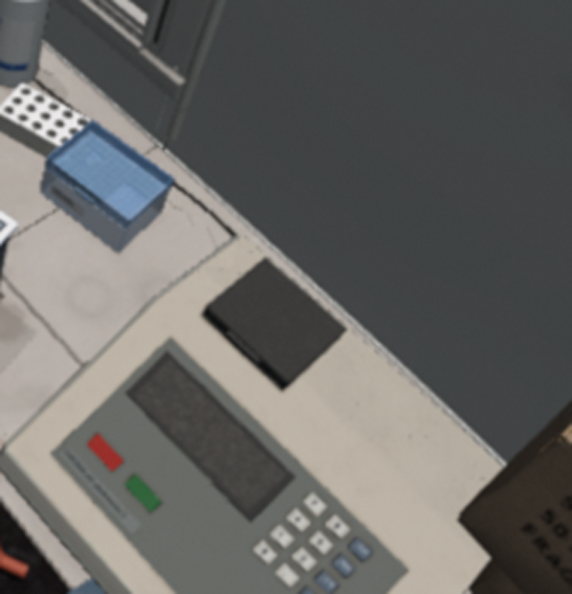

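View pics/s0l.png

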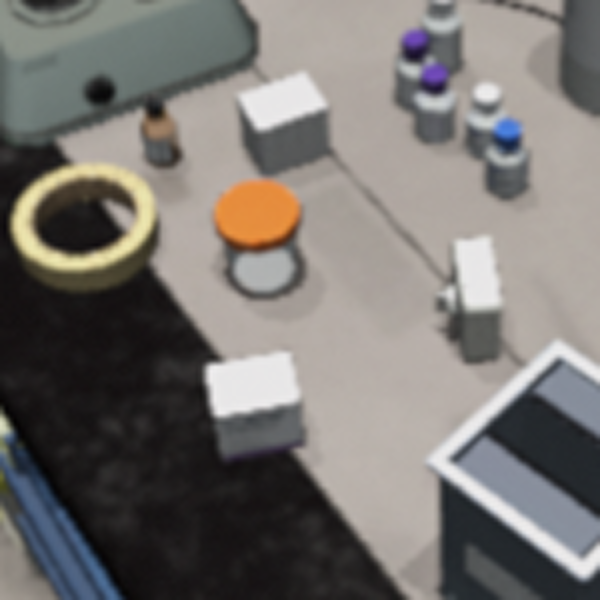

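```bash
python3 - <<'E'
from h import *
from bench import ctrl
W=ctrl.camera_params("wrist");B=np.array([.597,.523])
T=np.eye(4);T[:3,:3]=ctrl.current_eef_rot();T[:3,3]=ctrl.current_tool_pos(); print(T[:3,3])
def cor(c,ang,z):
    a=np.radians(ang);u=np.array([np.cos(a),np.sin(a)]);v=np.array([-u[1],u[0]])
    return np.array([[*(np.array(c)+i*.028*u+j*.021*v),z] for i,j in((-1,-1),(1,-1),(1,1),(-1,1))])
px=proj(W,np.r_[cor(B,-7,.052),cor(B,-7,0)],T@W['T_tool_cam']); print(px)
w=cv2.imread("pics/w7.png")
big=cv2.resize(w[140:290,220:420],None,fx=4,fy=4,interpolation=cv2.INTER_CUBIC)
for i,q in enumerate(px): cv2.circle(big,tuple(int(v) for v in ((q+.5-[220,140])*4)),4,(0,0,255) if i<4 else (255,0,0),-1)
cv2.imwrite("pics/w7c.png",big)
E
```

```text
[0.5965 0.523  0.018 ]
[[280.2275 268.0862]
 [364.8852 268.0768]
 [367.6622 207.7994]
 [277.6267 207.8141]
 [288.4883 236.0156]
 [355.9849 236.0062]
 [357.7243 186.9558]
 [286.8555 186.9685]]
```

View pics/w7c.png

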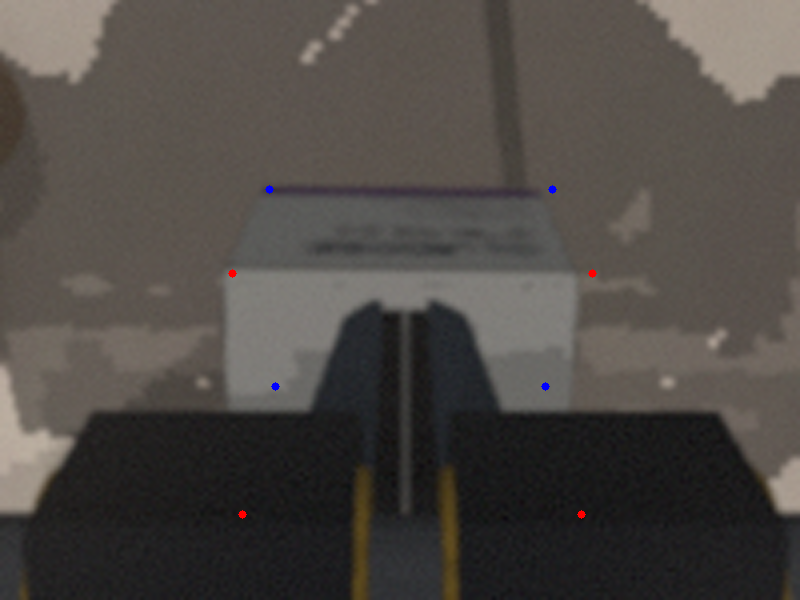

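B sits within about 3 mm of where it was, with the fingers inside it. The cheapest way to tell ghost cartons from ghost fingers is a light touch on the worktop right here, stopping at 4 N.

```bash
python3 - <<'E'
from h import *
from bench import ctrl
B=np.array([.5965,.523])
r=ctrl.move_l([*B,-.004],vel=.03,contact_N=4); print("contact",r,ctrl.current_tool_pos(),ctrl.current_contact_force(),ctrl.current_t())
ctrl.move_l([*B,.018],vel=.15)
E
```

```text
contact True [0.5968 0.5233 0.0133] [-0.8407 -0.2616  9.9761] 17.7833
```

```bash
python3 - <<'E'
from h import *
from bench import ctrl
B=np.array([.5965,.523])
print(ctrl.current_tool_pos(),ctrl.current_contact_force(),ctrl.current_t())
r=ctrl.move_l([*B,.006],vel=.02,contact_N=6); print("contact",r,ctrl.current_tool_pos(),ctrl.current_contact_force(),ctrl.current_wrist_torque(),ctrl.current_t())
ctrl.move_l([*B,.1],vel=.3);print(ctrl.current_contact_force())
cv2.imwrite("pics/w8.png",ctrl.read_camera("wrist"))
cv2.imwrite("pics/s8.png",ctrl.read_camera("scene")); print(ctrl.current_t())
E
```

```text
[0.5967 0.5231 0.0183] [-0.7688  0.241   0.0999] 18.0333
contact True [0.5966 0.5231 0.0133] [-1.1512 -0.7591  6.9678] [-0.1696  0.3637 -0.087 ] 18.4
[-0.6341 -0.0109 -1.06  ]
18.9417
```

View pics/w8.png

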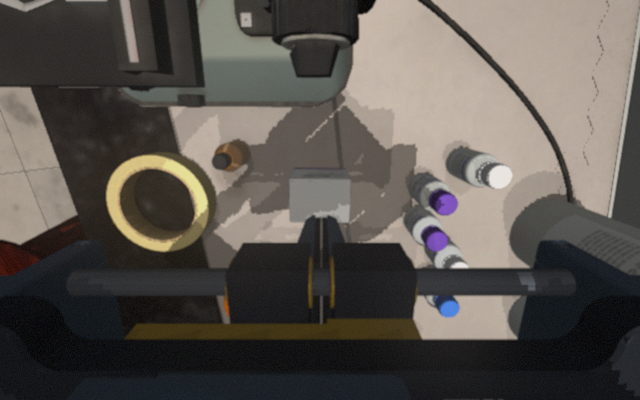

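The fingers do meet something rigid at TCP z=0.0133 inside B, twice, at 7-10 N. I need to know whether that was the worktop or the box, so I'll touch an empty patch of worktop.

```bash
python3 - <<'E'
from h import *
from bench import ctrl
B=np.array([.5965,.523])
ctrl.goto([.525,.325,.06],R(68.6)); print(ctrl.current_t())
r=ctrl.move_l([.525,.325,.001],vel=.07,contact_N=4); print("contact",r,ctrl.current_tool_pos(),ctrl.current_contact_force(),ctrl.current_wrist_torque(),ctrl.current_t())
s=ctrl.read_camera("scene"); cv2.imwrite("pics/s9.png",s)
w=ctrl.read_camera("wrist"); cv2.imwrite("pics/w9.png",w)
E
```

```text
20.3417
contact False [0.5253 0.3251 0.0014] [-0.7066 -0.8278  0.4798] [-0.032  -0.0149 -0.0201] 21.3333
```

View pics/w9.png

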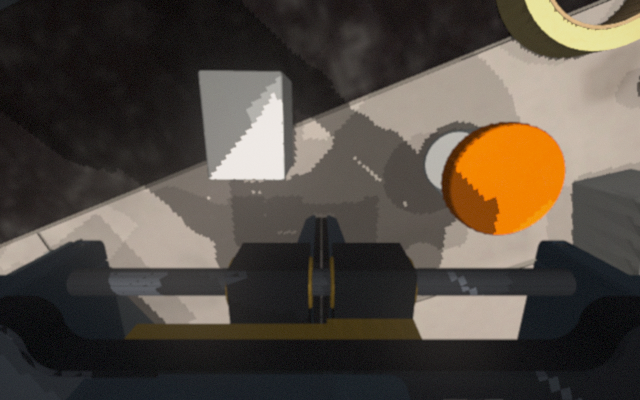

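View pics/s9.png

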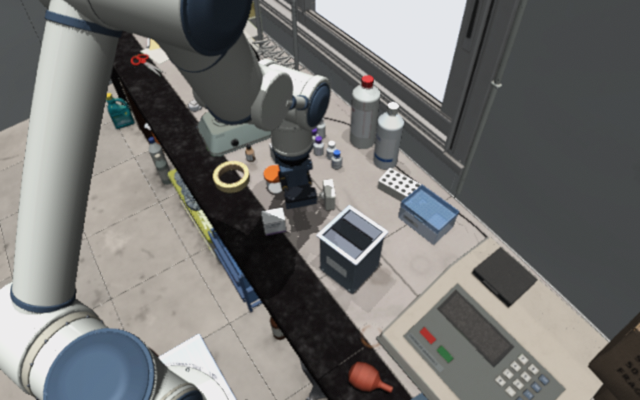

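The worktop isn't felt down to z=0.001, so the hard stop was 39 mm up the gripper. That equals B's top (52-13 mm) meeting the finger roots: the boxes may be solid, with the lower fingers the part that doesn't register. At A I never went below 0.0168, so that test wasn't conclusive. A is the carton the rule names, so I'll try it again, deeper.

```bash
python3 - <<'E'
from h import *
from bench import ctrl
C=np.array([.446,.3115])
ctrl.move_l([.525,.325,.08],vel=.25)
ctrl.goto([*C,.08],R(68.6))
ctrl.command_gripper(1.0); print(ctrl.current_t())
r=ctrl.move_l([*C,.002],vel=.13,contact_N=6); print("contact",r,ctrl.current_tool_pos(),ctrl.current_contact_force())
if not r:
    ctrl.command_gripper(0.0)
    print("w",ctrl.current_grip_width()*91,ctrl.current_contact_force(),ctrl.current_t())
    cv2.imwrite("pics/w10.png",ctrl.read_camera("wrist"))
E
```

```text
23.7083
contact False [0.4464 0.3117 0.0025] [-1.246  -0.1606  1.0595]
w 41.72521199670083 [0.3628 0.49   0.7908] 25.2667
```

View pics/w10.png

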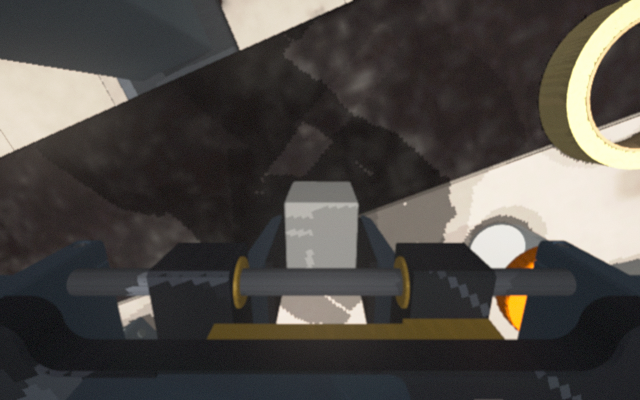

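The carton is gripped at 41.7 mm, its true width. So the working part of the fingers starts about 39 mm behind the TCP, and A, the one the rule names, is real. Now carrying it to the mouth and setting it down with its long side across the gap.

```bash
python3 - <<'E'
from h import *
from bench import ctrl
C=np.array([.446,.3115]); M=np.array([.534,.099])
ctrl.move_l([*C,.21],vel=.25); g=ctrl.current_grip_width()*91; print("w",g,ctrl.current_t())
if g>38:
    ctrl.goto([*M,.20],R(103.2)); print(ctrl.current_t(),ctrl.current_grip_width()*91,ctrl.current_tool_pos())
    cv2.imwrite("pics/s11.png",ctrl.read_camera("scene"))
E
```

```text
w 41.69545133552872 26.3
27.3083 41.69967702537697 [0.5335 0.0995 0.1993]
```

```bash
python3 - <<'E'
import cv2
s=cv2.imread("pics/s11.png"); cv2.imwrite("pics/s11c.png",cv2.resize(s[110:310,250:450],None,fx=3,fy=3,interpolation=cv2.INTER_CUBIC))
E
```

```text
(no output)
```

View pics/s11c.png

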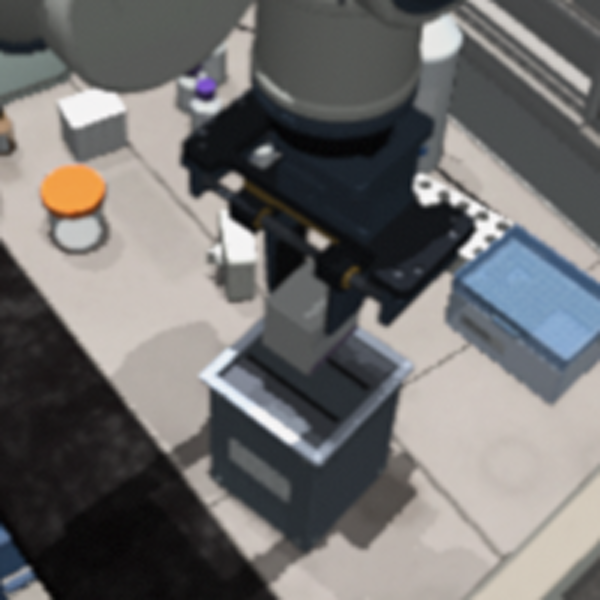

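The carton hangs level over the mouth (crop (310,315), box rim around (305,385)). Lowering and releasing.

```bash
python3 - <<'E'
from h import *
from bench import ctrl
M=np.array([.534,.099])
r=ctrl.move_l([*M,.1535],vel=.1,ori=R(103.2),contact_N=6); print("contact",r,ctrl.current_tool_pos(),ctrl.current_contact_force(),ctrl.current_t())
ctrl.command_gripper(0.62); print(ctrl.current_grip_width()*91)
ctrl.move_l([*M,.19],vel=.2); print(ctrl.current_t())
cv2.imwrite("pics/s12.png",ctrl.read_camera("scene"));cv2.imwrite("pics/w12.png",ctrl.read_camera("wrist"))
s=cv2.imread("pics/s12.png"); cv2.imwrite("pics/s12c.png",cv2.resize(s[150:310,290:450],None,fx=3.5,fy=3.5,interpolation=cv2.INTER_CUBIC))
E
```

```text
contact False [0.5341 0.0993 0.1538] [ 0.608  -0.3579 -0.1995] 27.975
56.466969120895456
28.75
```

View pics/s12c.png

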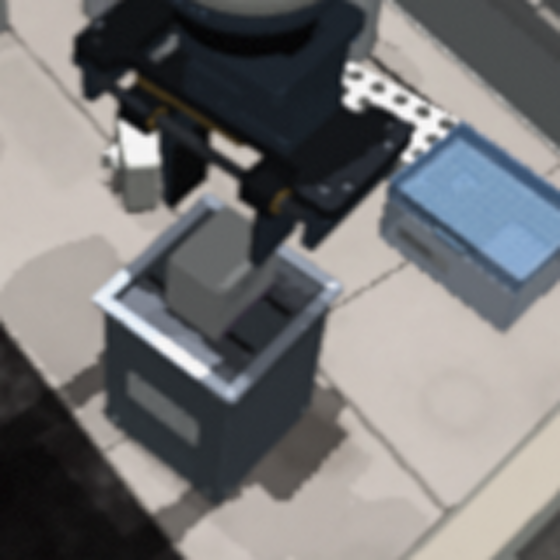

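View pics/w12.png

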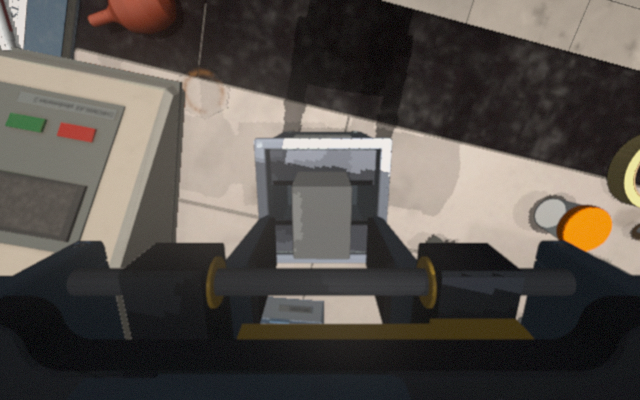

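The carton rests level on both flaps, its long side bridging the gap (wrist (322,215)). Next I shut the gripper and push.

```bash
python3 - <<'E'
from h import *
from bench import ctrl
M=np.array([.534,.099])
ctrl.command_gripper(0.0); print(ctrl.current_t())
ctrl.move_l([*M,.155],vel=.15)
for z in (.12,.095,.079):
    r=ctrl.move_l([*M,z],vel=.06,contact_N=20); f=ctrl.current_contact_force(); print(z,r,ctrl.current_tool_pos(),f,ctrl.current_t())
    if r: break
cv2.imwrite("pics/s13.png",ctrl.read_camera("scene"));cv2.imwrite("pics/w13.png",ctrl.read_camera("wrist"))
s=cv2.imread("pics/s13.png"); cv2.imwrite("pics/s13c.png",cv2.resize(s[150:310,290:450],None,fx=3.5,fy=3.5,interpolation=cv2.INTER_CUBIC))
E
```

```text
29.7833
0.12 False [0.534  0.099  0.1202] [-0.0215  0.2334  0.8626] 30.9
0.095 False [0.5336 0.099  0.0946] [-0.6858  0.5394  0.0317] 31.4667
0.079 False [0.5335 0.0989 0.0785] [-0.8059 -1.1371 -4.2656] 31.8833
```

View pics/s13c.png

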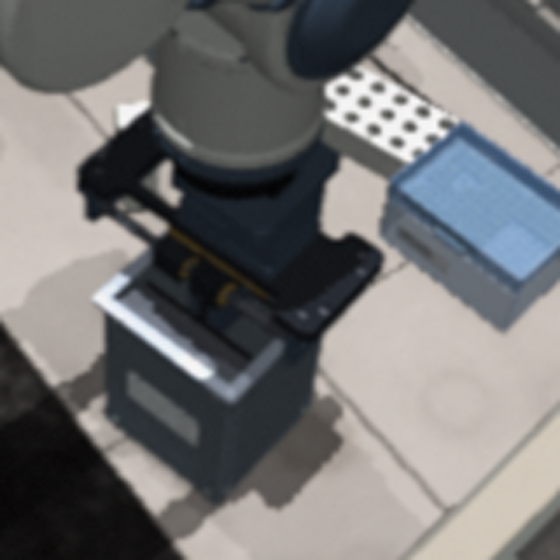

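View pics/w13.png

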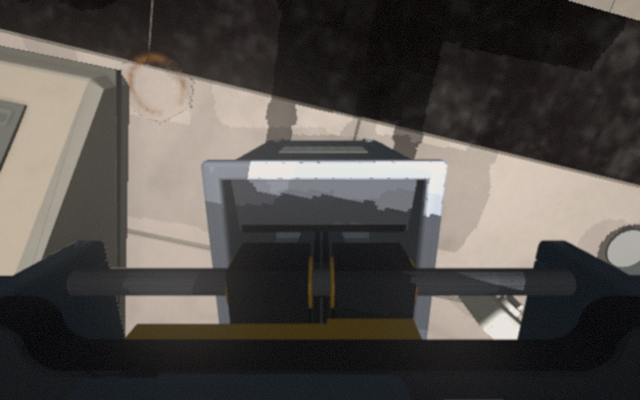

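The carton is gone from view and the near flap looks shut, though the last force reading was an odd -4 N. Withdrawing to look inside.

```bash
python3 - <<'E'
from h import *
from bench import ctrl
M=np.array([.534,.099])
ctrl.move_l([*M,.26],vel=.2); print(ctrl.current_contact_force(),ctrl.current_t())
cv2.imwrite("pics/s14.png",ctrl.read_camera("scene"));cv2.imwrite("pics/w14.png",ctrl.read_camera("wrist"))
s=cv2.imread("pics/s14.png"); w=cv2.imread("pics/w14.png")
cv2.imwrite("pics/s14c.png",cv2.resize(s[180:300,300:420],None,fx=4.5,fy=4.5,interpolation=cv2.INTER_CUBIC))
cv2.imwrite("pics/w14c.png",cv2.resize(w[100:300,200:440],None,fx=3,fy=3,interpolation=cv2.INTER_CUBIC))
E
```

```text
[ 0.2222 -0.0258 -0.0472] 33.0417
```

View pics/s14c.png

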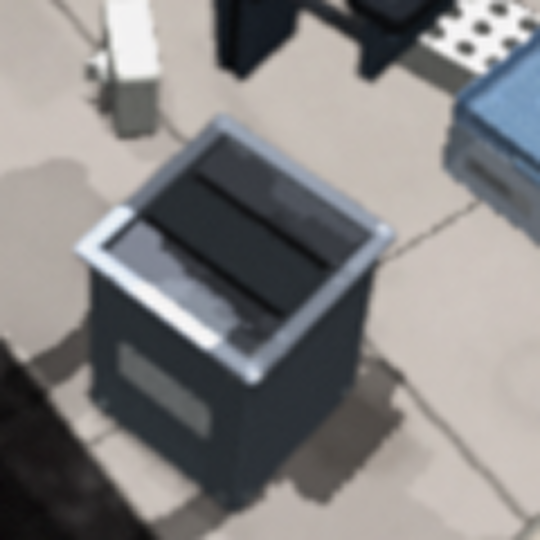

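View pics/w14c.png

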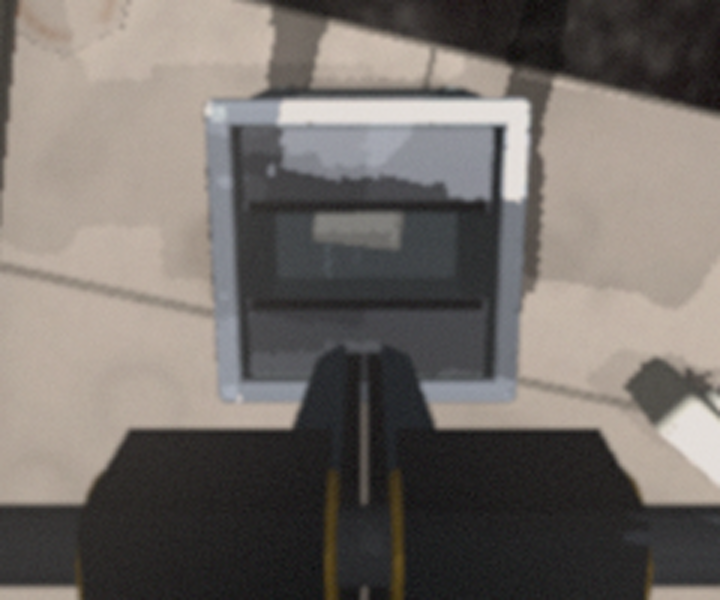

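Both flaps are level again, and the carton lies on the box floor, seen through the gap at wrist crop (357,230). The gripper is clear at z=0.26, the force is about 0 and t=33 s. Handing in.

```bash
python3 - <<'E'
from bench import ctrl
ctrl.sign_off(); print(ctrl.current_t())
E
```

```text
the job is handed in; nothing more can be done
the job is handed in; nothing more can be done
```

The carton is inside the return box and both flaps have sprung shut. I took box A, the look-alike farthest right (top picture (310,236)). It was set level on the two flaps with its long side across the gap, then pushed through with the shut gripper. I handed in at about 33 s of the 42 allowed.

**Last checks:** both flaps look level, the carton shows through the gap on the box floor, and the gripper was clear at z = 0.26 with about 0 N on it. The timer stood upright in the last view.

**What went wrong or disagreed:**
- **Failed grasps:** my first grasp of A shut on nothing, and pictures showed the fingers sunk into the carton without moving it. The fingers only made contact from about 39 mm behind the TCP, which doesn't match the geometry given. Going deeper, to TCP z = 0.002, gripped it at 41.7 mm.
- **Box B touched:** before I understood that, I wrongly took A for non-solid and tried the other box, B at (223,173). The gripper shut inside it without gripping, and two light presses of 7–10 N met what was probably its top. It shifted 3 mm at most and was not lifted.
- **Odd force reading:** at the bottom of the push the force read -4 N, which I could not explain. It was gone after I withdrew.

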